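Seat a beech block in the marking press and punch it

TASK

Take the longer of the two beech blocks out of the rack, lay it flat, and seat it fully down and square in the pocket of the marking press, under the punch, and let go of it. Then push the black plunger head all the way down to its stop, keep it there for a moment and let it spring back up, leaving the block seated. The shorter block stays in the rack and nothing else on the bench is to be disturbed.

Things in the scene. Friction and masses are not known exactly. Their poses are not given: they have to be found in the camera images.
- block_mid (a point): Centre of the long beech block, a plain box 150 long (its x axis) by 22 thick (its y) by 56 wide (its z), about 0.14 kg, the same either way round. It starts standing on a long narrow face in one groove of the rack, along the rack's x, top edge 70 and centre 42 above the table.
- short_block_mid (a point): Centre of the shorter beech block, 100 x 22 x 56, standing in the rack's other groove in the same way. Not wanted: it stays there.
- rack: Fixed plywood rack, 170 (x) by 160 (y) by 32 high, origin at the centre of its underside. Two grooves along its x at y = +45 and -45, 24 wide, 18 deep, floor 14 above the table. Which groove holds the long block varies, as does whether rack or press stands on the left. The bench between them (x 400 to 600 ahead of the robot, 200 wide) is clear.
- press: Marking press, fixed: grey base 236 x 100 x 12; same axes as point pocket, which lies at x = -35 from this origin. In the POCKET's frame: column 50 wide at x = 93 to 135; arm 36 wide reaches from it back to x = 47, over the last 28 of the seated block; arm underside 62, top 80 above the table. Slide the block in under arm and punch tip, over the walls, then lower it.
- pocket (a point): Centre of the pocket's floor, 12 above the table; x along the pocket towards the column, z up. The pocket takes the long block lying flat: 154 long (x), 60 wide (y), walls 8 thick, tops 22 above the table. Each long wall has a gap for the fingers from x = -57 to +17, with the floor level out to the base's edge.
- punch_head (a point): Centre of the top face of the spring punch's round black plunger head, 36 across, 12 thick, at x = 63, y = 0 in the pocket's frame, 116 above the table at rest (punch tip then at 58.5). It slides straight down 24 to its stop (head on the arm, top face at 92) and springs back when let go.
- punch (a joint): Travel of the plunger in m: 0 up, 0.024 at the stop. The spring takes about 3.5 N to start and 12 N at the stop. There the tip is 34.5 above the table, just at the top face of a block seated flat; a block not down in the pocket blocks it.
- hammer: Claw hammer lying flat beyond the work area, about 300 long. Bystander, loose; origin at its underside.
- screwdriver: Screwdriver lying flat beyond the work area. Bystander, loose; origin at its underside.
- tape: Roll of clear tape lying flat, 90 across, 24 high, at the left. Bystander, loose; origin at its underside.
- paint_tin: Paint tin, 100 across, 110 high, at the back on the left. Bystander, loose; origin at its underside.
- spray_can: White round bottle, 64 across, 170 high, at the back on the right. Bystander, loose; origin at its underside.
- screw_jar: Glass jar of screws, 70 across, 80 high, at the left. Bystander, loose; origin at its underside.
- brush: Brush lying flat at the right. Bystander, loose; origin at its underside.

How it is judged:
By the outcome, as a careful person would: the job done as asked, in the order asked, and still so for the second after the job is handed in, with the robot touching nothing.
It also fails if it takes over 72 s, if anything falls off the work surface, if the arm or the gripper's body presses on something with over 40 N, if the wrist force passes 120 N, or if a joint passes its speed limit or range.

ROBOT

A 6-joint arm with a two-finger parallel gripper is mounted at the origin on the work surface. World frame = base frame: x ahead of the robot, y to its left, z up, the work surface at z = 0. Lengths are in mm, angles in degrees, forces in N, time in s.
With the tool pointing down it reaches from about 300 to 850 mm from the base axis. Payload 4.2 kg.
Tool frame: the origin (TCP) lies at the very end of the fingers, on their centre line; the grasp point (between the pads) lies 19 mm behind it; z points along the fingers, y is the line along which they close (so a half turn about z gives the same grasp; the last joint's range is limited). The gripper opens to 91 mm and grips with 3 to 60 N. Pads are 32 mm wide; open, the fingers measure 118 mm over their backs; the gripper's body (76 mm by 178 mm) begins 60 mm behind the grasp point.
Start: joints at [-78.323, 18.312, 89.639, -0, 72.044, -1.146], TCP at [127.615, -560.676, 213.976] pointing down, gripper open.
Joint ranges: [-177.97, 177.97], [-48.28, 115.42], [12.27, 149.76], [-77.06, 257.06], [2.81, 150.46], [-146.56, 146.56]. Speed limits (degrees/s): [147.25, 147.25, 180, 180, 180, 180].

INTERFACE

Orientations are given as [roll, pitch, yaw] about the fixed x, y, z axes, in that order (R = Rz(yaw) Ry(pitch) Rx(roll)).
In Python, from workcell import env, grab_frame gives the robot as it stands. The module is installed in compiled form; this text tells all that it offers.
- The arm moves only by the tool move_arm, never from a script. Its argument "plan" is a list of rows, each an object of numbers: "tx", "ty", "tz": the shift along the tool's x, y, z in cm; "wx", "wy", "wz": the turn, a rotation vector about the tool's x, y, z in rad. In form: [{"tx": .., "ty": .., "tz": .., "wx": .., "wy": .., "wz": ..}, ...]. A call has 1 to 12 rows; each row shifts and turns the commanded pose from where the row before left it, along the tool's axes as they then stand; what a row does not reach is not made up. A row lasts 1/12 s, in which the tool goes at most 41.7 mm and 7.16 degrees, less where a joint would pass 70% of its speed; a pose out of reach is approached as far as the arm can. A call is refused whole if a number of a shift passes 4.17 or a number of a turn 0.125, either way. A call with a gripper value outside its range is refused whole. "gripper" is the finger opening in cm, from 0 to 9.12, set as the call begins (left out, the last holds). The fingers move at their own pace and stop on an object; "force" is the grip in N (left out, the last holds). Time passes only in rows, so rows that do not move let the fingers close. It gives the time, the measured TCP pose, the force, the opening and the grip force at its end, in the units of the state.
- env.state(): the state, without advancing time (a new reading comes with each control period).
- grab_frame(name): name is "scene" or "top" or "wrist"; returns a dict with "color" (400x640x3 uint8, red, green, blue), "vfov" (degrees; the focal length in pixels is half the picture's height over the tangent of half this angle, whatever the lens; pixels are square), "cx", "cy" (the principal point, pixels), "view" (4x4, takes a point from world to camera coordinates). Camera axes: x right, y up, looking along -z (the intrinsics and any distortion apply to the point x, -y, -z); pixel columns grow to the right and rows downward; lengths in mm; the calibration is good to about 2 mm. A picture is of the moment at which its call begins. There is no depth.
- env.job_done(): hands the job in; it is judged then, once.
The state is a dict: "time_s": time; "qpos": joint angles; "qvel": joint speeds; "effort": joint torques, N m; "ee_pos": TCP position; "ee_rot": TCP orientation; "force": force on the tool from outside, world axes, zero at the start; "torque": the same for the moment, N m; "gripper_width": finger opening in mm; "gripper_force": force on a finger pad.
Only numpy, scipy, OpenCV 4.12 (cv2) and the standard library are available. Lean on these libraries where they do the work, as an engineer would, in place of code of your own. Each camera call takes 0.05 s, during which the arm holds its last target. There are 200 camera calls.

## Working session

There is one attempt and no reset: what is moved stays moved. The work goes in short steps, Python scripts to look and compute and a tool call to move; the robot and the scene stay as the last step left them, time stands still between calls to the robot, and variables do not carry over. Pictures are saved under pics/ and viewed, at most 13 in all, crops included, and the job is handed in when it is done.

Besides the shell and the picture viewer there is one more tool, called after "Emit:" as name(argument=value, ...), one argument or row to a line, values as JSON. move_arm: Moves the arm, as the interface text tells. Its arguments: {"type":"object","properties":{"plan":{"type":"array","items":{"type":"object","properties":{"tx":{"type":"number"},"ty":{"type":"number"},"tz":{"type":"number"},"wx":{"type":"number"},"wy":{"type":"number"},"wz":{"type":"number"}}}},"gripper":{"type":"number"},"force":{"type":"number"}},"required":["plan"]}

```bash
mkdir -p pics; python3 - <<'E'
from workcell import env, grab_frame
import cv2,numpy as np,pickle
F={}
for n in("scene","top","wrist"):
    f=grab_frame(n);F[n]=f
    print(n,f['vfov'],f['cx'],f['cy'],np.round(f['view'],3).tolist(),[k for k in f])
    cv2.imwrite(f'pics/{n}0.png',f['color'][:,:,::-1])
pickle.dump(F,open('f0.pkl','wb'))
print(env.state())
E
```

```text
scene 46.33378002564926 323.50327637140396 194.83726930227218 [[0.074, 0.997, -0.007, -36.509], [-0.775, 0.062, 0.628, 400.167], [0.627, -0.041, 0.778, -2086.13], [0.0, 0.0, 0.0, 1.0]] ['color', 'vfov', 'cx', 'cy', 'view']
top 48.86463731070534 330.4084972290017 198.85824175560407 [[0.021, -1.0, 0.007, -40.51], [0.985, 0.022, 0.171, -565.105], [-0.172, 0.003, 0.985, -1317.646], [0.0, 0.0, 0.0, 1.0]] ['color', 'vfov', 'cx', 'cy', 'view']
wrist 58.86895029171939 316.7569947838799 202.735830226445 [[0.221, -0.975, -0.002, -573.825], [0.944, 0.214, -0.25, 27.685], [0.244, 0.053, 0.968, -390.718], [0.0, 0.0, 0.0, 1.0]] ['color', 'vfov', 'cx', 'cy', 'view']
{'time_s': 0.15, 'qpos': array([-7.83252535e+01,  1.83432081e+01,  8.96889639e+01, -1.67621440e-03,
        7.20430259e+01, -1.14739376e+00]), 'qvel': array([-0.05443207, -0.12120085, -0.15434249,  0.05832683,  0.06915878,
       -0.0376713 ]), 'effort': array([-2.70720619e-06, -4.12773585e+01, -2.32153881e+01,  7.27174734e-02,
        4.33427515e-02, -8.86254338e-05]), 'ee_pos': array([ 127.51059237, -560.31048464,  213.32299305]), 'ee_rot': array([-1.79924785e+02,  8.77683376e-05,  1.28226581e+01]), 'force': array([ 0.90452522,  0.39056983, -0.24263101]), 'torque': array([0.03645142, 0.0164645 , 0.04823712]), 'gripper_force': 0.0, 'gripper_width': 91.12558610681613}
```

View pics/top0.png

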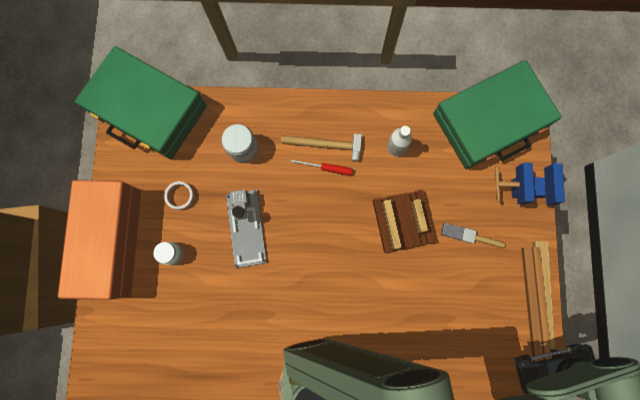

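View pics/scene0.png

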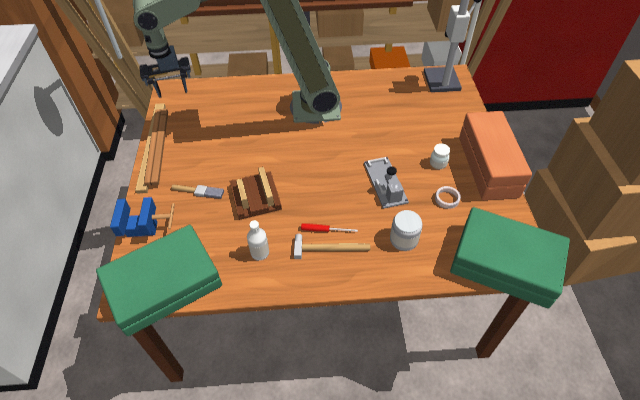

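The top view shows the rack at about (405,222), with the long block in its left groove at (390,224) and the short block at (420,216). The press is at (247,228), with its column at the far end near (242,205). Next I'll measure these by colour masks.

```bash
cat > h.py <<'E'
import numpy as np,cv2
def ray(f,u,v):
    fl=200/np.tan(np.radians(f['vfov']/2)); V=f['view']; R=V[:3,:3]; t=V[:3,3]
    d=R.T@np.array([(u-f['cx'])/fl,-(v-f['cy'])/fl,-1.]); return -R.T@t,d
def onz(f,u,v,z):
    c,d=ray(f,u,v); return c+d*(z-c[2])/d[2]
def proj(f,p):
    fl=200/np.tan(np.radians(f['vfov']/2)); q=f['view']@np.append(p,1)
    return np.array([f['cx']+fl*q[0]/-q[2], f['cy']-fl*q[1]/-q[2]])
def blobs(mask,amin=60):
    cs,_=cv2.findContours(mask.astype(np.uint8),cv2.RETR_EXTERNAL,cv2.CHAIN_APPROX_NONE)
    return sorted([c for c in cs if cv2.contourArea(c)>amin],key=cv2.contourArea,reverse=True)
def rectz(f,c,z):
    p=np.array([onz(f,u,v,z)[:2] for u,v in c[:,0,:]],np.float32)
    (x,y),(w,h),a=cv2.minAreaRect(p)
    if w<h: w,h,a=h,w,a+90
    return np.round([x,y,w,h,(a+90)%180-90],2)
E
python3 - <<'E'
import pickle,cv2,numpy as np
from h import *
f=pickle.load(open('f0.pkl','rb'))['top'];im=f['color']
hsv=cv2.cvtColor(im,cv2.COLOR_RGB2HSV)
for p in [(388,224),(420,216),(400,225),(247,240),(238,212),(242,200),(350,220)]: print(p,hsv[p[1],p[0]])
print('rough long',onz(f,392,225,70),'short',onz(f,420,216,70),'press',onz(f,249,240,12),'head',onz(f,238,212,116))
s=cv2.resize(im[170:290,200:460],None,fx=3,fy=3,interpolation=cv2.INTER_CUBIC)
cv2.imwrite('pics/crop1.png',s[:,:,::-1])
E
```

```text
(388, 224) [ 18 141 134]
(420, 216) [ 20 130 208]
(400, 225) [ 11 178  70]
(247, 240) [ 40  10 154]
(238, 212) [14 61 54]
(242, 200) [ 47   9 200]
(350, 220) [ 14 179 174]
rough long [ 485.9837875 -216.3919362   70.       ] short [ 515.32053764 -301.6483615    70.        ] press [435.7809479  223.89245312  12.        ] head [509.1093278  241.75008101 116.        ]
```

View pics/crop1.png

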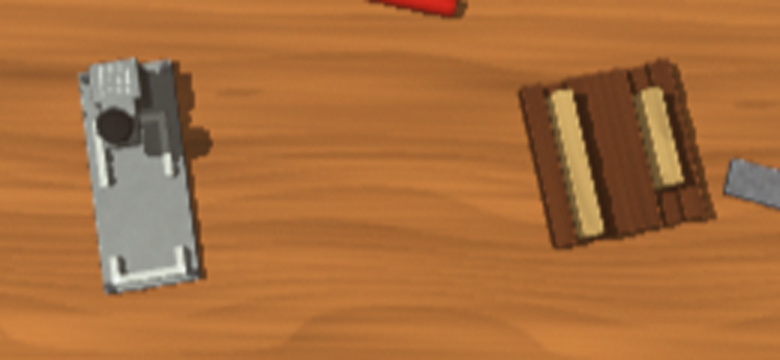

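The crop shows the long block running from (562,92) to (592,235), yawed about +12–15°. The press is yawed about +9°, its head is at (115,127), and the pocket opens at the near end. I'll measure the masks, then go above the rack for a close wrist view.

```bash
python3 - <<'E'
import pickle,cv2,numpy as np
from h import *
f=pickle.load(open('f0.pkl','rb'))['top'];im=f['color']
hsv=cv2.cvtColor(im,cv2.COLOR_RGB2HSV)
m=np.zeros(im.shape[:2],bool);m[185:255,370:440]=1
w=m&(hsv[:,:,2]>110)&(hsv[:,:,1]<165)&(hsv[:,:,0]>15)
for c in blobs(w,30): print('beech',rectz(f,c,70))
m[:]=0;m[180:275,215:275]=1
for c in blobs(m&(hsv[:,:,1]<60)&(hsv[:,:,2]>80))[:2]: print('press',rectz(f,c,12))
for c in blobs(m&(hsv[:,:,2]<62),20): print('dark',rectz(f,c,116))
E
```

```text
beech [ 489.52 -214.05  150.33   26.85   12.82]
beech [ 518.19 -299.49  100.33   26.72   13.16]
press [477.11 237.01 242.29  98.5   10.27]
dark [509.17 240.45  32.51  29.59 -88.74]
dark [548.46 217.48  41.88  11.74   3.01]
```

Emit:
move_arm(
  plan=[
    {"tx": 3,"ty": -3,"tz": -2},
    {"tx": 3,"ty": -3,"tz": -2},
    {"tx": 3,"ty": -3},
    {"tx": 3,"ty": -2.5},
    {"tx": 3,"ty": -2.5},
    {"tx": 3,"ty": -2.5},
    {"tx": 3,"ty": -2.5},
    {"tx": 3,"ty": -2.5},
    {"tx": 3,"ty": -2},
  ],
)

```text
schema error: expected keys tx, ty, tz, wx, wy, wz
```

Emit:
move_arm(
  plan=[
    {"tx": 3.1,"ty": -2.0,"tz": -0.5,"wx": 0,"wy": 0,"wz": 0},
    {"tx": 3.1,"ty": -2.0,"tz": -0.5,"wx": 0,"wy": 0,"wz": 0},
    {"tx": 3.1,"ty": -2.0,"tz": -0.5,"wx": 0,"wy": 0,"wz": 0},
    {"tx": 3.1,"ty": -2.0,"tz": -0.5,"wx": 0,"wy": 0,"wz": 0},
    {"tx": 3.1,"ty": -2.0,"tz": -0.5,"wx": 0,"wy": 0,"wz": 0},
    {"tx": 3.1,"ty": -2.0,"tz": -0.5,"wx": 0,"wy": 0,"wz": 0},
    {"tx": 3.1,"ty": -2.0,"tz": -0.5,"wx": 0,"wy": 0,"wz": 0},
    {"tx": 3.1,"ty": -2.0,"tz": -0.5,"wx": 0,"wy": 0,"wz": 0},
    {"tx": 3.1,"ty": -2.0,"tz": -0.5,"wx": 0,"wy": 0,"wz": 0},
    {"tx": 3.1,"ty": -2.0,"tz": -0.5,"wx": 0,"wy": 0,"wz": 0},
    {"tx": 3.1,"ty": -2.0,"tz": -0.5,"wx": 0,"wy": 0,"wz": 0},
    {"tx": 3.1,"ty": -2.0,"tz": -0.5,"wx": 0,"wy": 0,"wz": 0},
  ],
)

```text
time_s: 1.15
ee_pos: [437.9, -242.4, 274.1]
ee_rot: [-180.0, 0.0, 12.8]
force: [-0.1, -1.1, 0.5]
gripper_width: 90.9
gripper_force: 0.0
```

```bash
python3 - <<'E'
from workcell import env, grab_frame
import cv2,numpy as np,pickle
from h import *
f=grab_frame('wrist');pickle.dump(f,open('w1.pkl','wb'));im=f['color']
cv2.imwrite('pics/w1.png',im[:,:,::-1])
s=env.state();print(s['time_s'],s['ee_pos'],s['ee_rot'])
print('cam',-f['view'][:3,:3].T@f['view'][:3,3])
hsv=cv2.cvtColor(im,cv2.COLOR_RGB2HSV)
p=proj(f,np.array([489.5,-214,70]));print(p,hsv[int(p[1])%400,int(p[0])%640])
E
```

```text
1.2 [ 442.81685424 -238.19376439  274.93062994] [-179.86089937   -0.37997326   13.06520976]
cam [ 506.47697703 -226.78735562  444.76367117]
[301.31352503 124.77697588] [ 20 128 220]
```

View pics/w1.png

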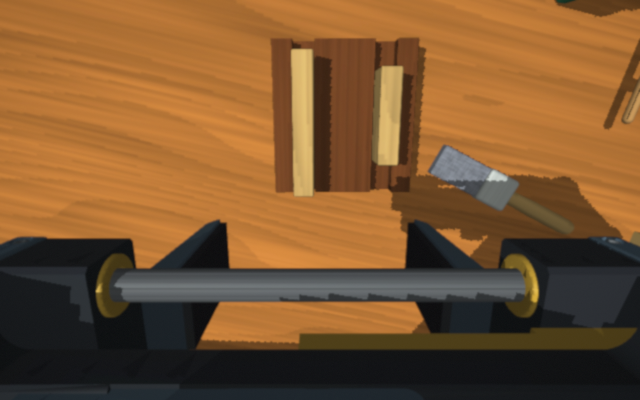

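The wrist view shows the long block at (302,122), parallel to the fingers' plane, and the short block at (388,115). Measuring from this view.

```bash
python3 - <<'E'
from workcell import env, grab_frame
import cv2,numpy as np,pickle
from h import *
f=grab_frame('wrist');im=f['color'];hsv=cv2.cvtColor(im,cv2.COLOR_RGB2HSV)
w=(hsv[:,:,2]>150)&(hsv[:,:,1]<150)&(hsv[:,:,0]>16);w[220:]=0;w[:,:265]=0;w[:,425:]=0
for c in blobs(w,200): print('beech',rectz(f,c,70),cv2.minAreaRect(c))
r=(hsv[:,:,2]<130)&(hsv[:,:,1]>150);r[200:]=0;r[:,:260]=0;r[:,430:]=0
for c in blobs(r,1000): print('rack',rectz(f,c,32))
s=env.state();print(s['time_s'],s['ee_pos'],s['ee_rot'])
E
```

```text
beech [ 488.35 -215.08  148.21   21.26   12.97] ((305.5, 129.5), (145.0, 21.0), 90.0)
beech [ 517.43 -300.4    98.03   21.49   12.94] ((392.27001953125, 122.48672485351562), (20.984336853027344, 98.16368103027344), 3.301865577697754)
rack [ 506.8  -268.58  180.07  171.1   -77.19]
1.25 [ 440.32737596 -240.80935033  274.3997689 ] [-1.79982216e+02 -1.54560918e-01  1.31696306e+01]
```

Emit:
move_arm(
  plan=[
    {"tx": 1.9,"ty": -0.57,"tz": 2.5,"wx": 0,"wy": 0,"wz": 0},
    {"tx": 1.9,"ty": -0.57,"tz": 3,"wx": 0,"wy": 0,"wz": 0},
    {"tx": 1.9,"ty": -0.57,"tz": 3,"wx": 0,"wy": 0,"wz": 0},
    {"tx": 0,"ty": 0,"tz": 3,"wx": 0,"wy": 0,"wz": 0},
    {"tx": 0,"ty": 0,"tz": 3,"wx": 0,"wy": 0,"wz": 0},
    {"tx": 0,"ty": 0,"tz": 2.5,"wx": 0,"wy": 0,"wz": 0},
    {"tx": 0,"ty": 0,"tz": 0.9,"wx": 0,"wy": 0,"wz": 0},
    {"tx": 0,"ty": 0,"tz": 0,"wx": 0,"wy": 0,"wz": 0},
    {"tx": 0,"ty": 0,"tz": 0,"wx": 0,"wy": 0,"wz": 0},
    {"tx": 0,"ty": 0,"tz": 0,"wx": 0,"wy": 0,"wz": 0},
  ],
  gripper=5.5,
)

```text
time_s: 2.08
ee_pos: [489.9, -215.7, 96.6]
ee_rot: [179.9, -0.1, 12.8]
force: [0.2, -0.1, -0.3]
gripper_width: 55.3
gripper_force: 0.0
```

```bash
python3 - <<'E'
from workcell import env, grab_frame
import cv2,numpy as np
from h import *
s=env.state();print(s['time_s'],s['ee_pos'],s['ee_rot'],s['gripper_width'])
f=grab_frame('wrist');im=f['color'];hsv=cv2.cvtColor(im,cv2.COLOR_RGB2HSV)
cv2.imwrite('pics/w2.png',im[:,:,::-1])
s=env.state();print(s['time_s'],s['ee_pos'],s['ee_rot'])
w=(hsv[:,:,2]>150)&(hsv[:,:,1]<150)&(hsv[:,:,0]>16)
for c in blobs(w,400)[:3]: print('beech',rectz(f,c,70),cv2.boundingRect(c))
E
```

```text
2.0833 [ 489.92112366 -215.67379314   96.61527444] [ 1.79874776e+02 -1.49018080e-01  1.27974892e+01] 55.314424318881244
2.1333 [ 489.97617403 -215.60654814   96.79732616] [ 1.79862450e+02 -1.66774511e-01  1.28023789e+01]
beech [ 534.48 -204.79   54.46   21.45   12.83] (296, 106, 40, 99)
beech [ 545.69 -293.35   41.     22.76   12.42] (451, 135, 48, 73)
beech [ 430.58 -228.43   21.34   10.77  -76.61] (299, 318, 35, 16)
```

Emit:
move_arm(
  plan=[
    {"tx": 0,"ty": -0.05,"tz": 2,"wx": 0,"wy": 0,"wz": 0},
    {"tx": 0,"ty": 0,"tz": 2,"wx": 0,"wy": 0,"wz": 0},
    {"tx": 0,"ty": 0,"tz": 1.3,"wx": 0,"wy": 0,"wz": 0},
    {"tx": 0,"ty": 0,"tz": 0.6,"wx": 0,"wy": 0,"wz": 0},
    {"tx": 0,"ty": 0,"tz": 0,"wx": 0,"wy": 0,"wz": 0},
    {"tx": 0,"ty": 0,"tz": 0,"wx": 0,"wy": 0,"wz": 0},
  ],
)

```text
time_s: 2.63
ee_pos: [489.5, -214.7, 37.0]
ee_rot: [179.9, -0.1, 12.8]
force: [-0.2, 0.1, 0.3]
gripper_width: 54.8
gripper_force: 0.0
```

Emit:
move_arm(
  plan=[
    {"tx": 0,"ty": 0,"tz": 0,"wx": 0,"wy": 0,"wz": 0},
    {"tx": 0,"ty": 0,"tz": 0,"wx": 0,"wy": 0,"wz": 0},
    {"tx": 0,"ty": 0,"tz": 0,"wx": 0,"wy": 0,"wz": 0},
    {"tx": 0,"ty": 0,"tz": 0,"wx": 0,"wy": 0,"wz": 0},
    {"tx": 0,"ty": 0,"tz": 0,"wx": 0,"wy": 0,"wz": 0},
    {"tx": 0,"ty": 0,"tz": 0,"wx": 0,"wy": 0,"wz": 0},
  ],
  gripper=1.5,
  force=25,
)

```text
time_s: 3.13
ee_pos: [489.0, -214.6, 36.2]
ee_rot: [179.9, -0.0, 12.8]
force: [-0.1, -1.7, 0.3]
gripper_width: 21.9
gripper_force: 25.0
```

Emit:
move_arm(
  plan=[
    {"tx": 0,"ty": 0,"tz": -1,"wx": 0,"wy": 0,"wz": 0},
    {"tx": 0,"ty": 0,"tz": -2,"wx": 0,"wy": 0,"wz": 0},
    {"tx": 0,"ty": 0,"tz": -2.5,"wx": 0,"wy": 0,"wz": 0},
    {"tx": 0,"ty": 0,"tz": -2.5,"wx": 0,"wy": 0,"wz": 0},
    {"tx": 0,"ty": -1,"tz": -1.5,"wx": 0,"wy": 0,"wz": 0},
    {"tx": 0.7,"ty": -3,"tz": 0,"wx": 0,"wy": 0,"wz": 0},
    {"tx": 0.7,"ty": -3,"tz": 0,"wx": 0,"wy": 0,"wz": 0},
    {"tx": 0.7,"ty": -3.2,"tz": 0,"wx": 0,"wy": 0,"wz": 0},
    {"tx": 0.7,"ty": -3.2,"tz": 0,"wx": 0,"wy": 0,"wz": 0},
    {"tx": 0.7,"ty": -3.2,"tz": 0,"wx": 0,"wy": 0,"wz": 0},
    {"tx": 0.7,"ty": -3.2,"tz": 0,"wx": 0,"wy": 0,"wz": 0},
    {"tx": 0.5,"ty": -2.0,"tz": 0,"wx": 0,"wy": 0,"wz": 0.04},
  ],
)

```text
time_s: 4.13
ee_pos: [485.0, 11.5, 131.3]
ee_rot: [-179.9, 0.1, 10.6]
force: [0.8, -0.2, -1.3]
gripper_width: 22.0
gripper_force: 25.0
```

Emit:
move_arm(
  plan=[
    {"tx": 0,"ty": 0,"tz": 1,"wx": 0,"wy": 0,"wz": 0},
    {"tx": 0,"ty": 0,"tz": 2,"wx": 0,"wy": 0,"wz": 0},
    {"tx": 0,"ty": 0,"tz": 2,"wx": 0,"wy": 0,"wz": 0},
    {"tx": 0,"ty": 0,"tz": 2,"wx": 0,"wy": 0,"wz": 0},
    {"tx": 0,"ty": 0,"tz": 1.5,"wx": 0,"wy": 0,"wz": 0},
    {"tx": 0,"ty": 0,"tz": 0.5,"wx": 0,"wy": 0,"wz": 0},
    {"tx": 0,"ty": 0,"tz": 0.3,"wx": 0,"wy": 0,"wz": 0},
    {"tx": 0,"ty": 0,"tz": 0,"wx": 0,"wy": 0,"wz": 0},
    {"tx": 0,"ty": 0,"tz": 0,"wx": 0,"wy": 0,"wz": 0},
  ],
)

```text
time_s: 4.88
ee_pos: [486.8, 8.5, 38.6]
ee_rot: [180.0, -0.1, 10.5]
force: [0.6, -0.3, -1.1]
gripper_width: 21.7
gripper_force: 25.0
```

Emit:
move_arm(
  plan=[
    {"tx": 0,"ty": 0,"tz": 1.0,"wx": 0,"wy": 0,"wz": 0},
    {"tx": 0,"ty": 0,"tz": 0.4,"wx": 0,"wy": 0,"wz": 0},
    {"tx": 0,"ty": 0,"tz": 0.2,"wx": 0,"wy": 0,"wz": 0},
    {"tx": 0,"ty": 0,"tz": 0,"wx": 0,"wy": 0,"wz": 0},
    {"tx": 0,"ty": 0,"tz": 0,"wx": 0,"wy": 0,"wz": 0},
  ],
)

```text
time_s: 5.3
ee_pos: [486.5, 8.7, 22.4]
ee_rot: [180.0, -0.0, 10.5]
force: [-0.2, -0.2, -2.3]
gripper_width: 21.6
gripper_force: 25.0
```

Release just above the table, lift clear, close, and offset to the +y side for the push. That is −tool y, with the push then going +tool y.

Emit:
move_arm(
  plan=[
    {"tx": 0,"ty": 0,"tz": 0,"wx": 0,"wy": 0,"wz": 0},
    {"tx": 0,"ty": 0,"tz": 0,"wx": 0,"wy": 0,"wz": 0},
    {"tx": 0,"ty": 0,"tz": 0,"wx": 0,"wy": 0,"wz": 0},
    {"tx": 0,"ty": 0,"tz": 0,"wx": 0,"wy": 0,"wz": 0},
    {"tx": 0,"ty": 0,"tz": -2,"wx": 0,"wy": 0,"wz": 0},
    {"tx": 0,"ty": 0,"tz": -3,"wx": 0,"wy": 0,"wz": 0},
    {"tx": 0,"ty": 0,"tz": -3,"wx": 0,"wy": 0,"wz": 0},
  ],
  gripper=4.5,
)

```text
time_s: 5.88
ee_pos: [485.3, 8.7, 102.3]
ee_rot: [-180.0, 0.1, 10.5]
force: [1.0, -0.6, -0.7]
gripper_width: 44.9
gripper_force: 0.0
```

Emit:
move_arm(
  plan=[
    {"tx": 0,"ty": -2.5,"tz": 0,"wx": 0,"wy": 0,"wz": 0},
    {"tx": 0,"ty": -2,"tz": 0,"wx": 0,"wy": 0,"wz": 0},
    {"tx": 0,"ty": 0,"tz": 0,"wx": 0,"wy": 0,"wz": 0},
    {"tx": 0,"ty": 0,"tz": 0,"wx": 0,"wy": 0,"wz": 0},
    {"tx": 0,"ty": 0,"tz": 2,"wx": 0,"wy": 0,"wz": 0},
    {"tx": 0,"ty": 0,"tz": 2,"wx": 0,"wy": 0,"wz": 0},
    {"tx": 0,"ty": 0,"tz": 1.5,"wx": 0,"wy": 0,"wz": 0},
    {"tx": 0,"ty": 0,"tz": 0,"wx": 0,"wy": 0,"wz": 0},
    {"tx": 0,"ty": 0,"tz": 0,"wx": 0,"wy": 0,"wz": 0},
  ],
  gripper=0,
)

```text
time_s: 6.63
ee_pos: [477.6, 52.2, 46.3]
ee_rot: [180.0, 0.1, 10.5]
force: [0.5, -0.1, -0.8]
gripper_width: 0.2
gripper_force: 0.0
```

```bash
python3 - <<'E'
from workcell import env, grab_frame
import cv2,numpy as np
f=grab_frame('wrist');im=f['color']
cv2.imwrite('pics/w3.png',im[:,:,::-1])
s=env.state();print(s['time_s'],s['ee_pos'],s['ee_rot'],s['gripper_width'])
E
```

```text
6.6833 [478.40075662  52.41164341  47.11979201] [ 1.79983687e+02 -2.76902828e-03  1.04997736e+01] 0.34660650552694294
```

View pics/w3.png

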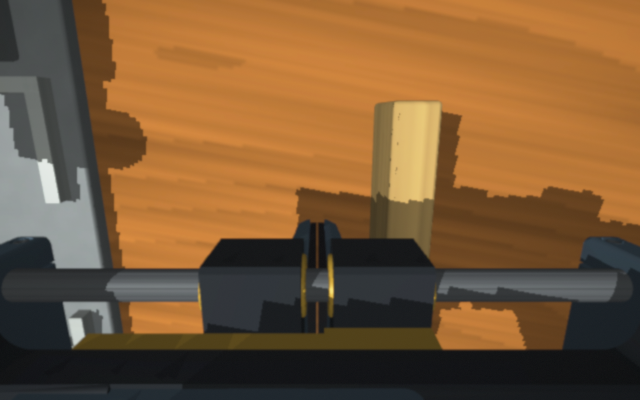

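Standing block is upright at about (410,170), with the closed fingers to its left. Pushing it over.

Emit:
move_arm(
  plan=[
    {"tx": 0,"ty": 1.2,"tz": 0,"wx": 0,"wy": 0,"wz": 0},
    {"tx": 0,"ty": 0.5,"tz": 0,"wx": 0,"wy": 0,"wz": 0},
    {"tx": 0,"ty": 0.4,"tz": 0,"wx": 0,"wy": 0,"wz": 0},
    {"tx": 0,"ty": 0.4,"tz": 0,"wx": 0,"wy": 0,"wz": 0},
    {"tx": 0,"ty": 0.4,"tz": 0,"wx": 0,"wy": 0,"wz": 0},
    {"tx": 0,"ty": 0.4,"tz": 0,"wx": 0,"wy": 0,"wz": 0},
    {"tx": 0,"ty": 0.4,"tz": 0,"wx": 0,"wy": 0,"wz": 0},
    {"tx": 0,"ty": 0.4,"tz": 0,"wx": 0,"wy": 0,"wz": 0},
    {"tx": 0,"ty": 0.4,"tz": 0,"wx": 0,"wy": 0,"wz": 0},
    {"tx": 0,"ty": 0.4,"tz": 0,"wx": 0,"wy": 0,"wz": 0},
    {"tx": 0,"ty": 0,"tz": 0,"wx": 0,"wy": 0,"wz": 0},
    {"tx": 0,"ty": 0,"tz": 0,"wx": 0,"wy": 0,"wz": 0},
  ],
)

```text
time_s: 7.68
ee_pos: [486.9, 4.6, 46.9]
ee_rot: [-180.0, 0.0, 10.5]
force: [-0.0, -0.5, 0.1]
gripper_width: 0.6
gripper_force: 0.0
```

Emit:
move_arm(
  plan=[
    {"tx": 0,"ty": 0,"tz": -3,"wx": 0,"wy": 0,"wz": 0},
    {"tx": 0,"ty": 0,"tz": -3,"wx": 0,"wy": 0,"wz": 0},
    {"tx": -2,"ty": -1.5,"tz": -3,"wx": 0,"wy": 0,"wz": 0},
    {"tx": -2,"ty": -2,"tz": -3,"wx": 0,"wy": 0,"wz": 0},
    {"tx": -2,"ty": -2,"tz": -3,"wx": 0,"wy": 0,"wz": 0},
    {"tx": -2,"ty": -2,"tz": -3,"wx": 0,"wy": 0,"wz": 0},
    {"tx": -1,"ty": -2,"tz": -3,"wx": 0,"wy": 0,"wz": 0},
    {"tx": 0,"ty": -2,"tz": -2,"wx": 0,"wy": 0,"wz": 0},
    {"tx": 0,"ty": 0,"tz": 0,"wx": 0,"wy": 0,"wz": 0},
    {"tx": 0,"ty": 0,"tz": 0,"wx": 0,"wy": 0,"wz": 0},
    {"tx": 0,"ty": 0,"tz": 0,"wx": 0,"wy": 0,"wz": 0},
  ],
  gripper=9,
)

```text
time_s: 8.6
ee_pos: [376.9, 101.0, 275.9]
ee_rot: [180.0, 0.1, 10.6]
force: [0.2, 0.2, -0.5]
gripper_width: 70.7
gripper_force: 0.0
```

```bash
python3 - <<'E'
from workcell import env, grab_frame
import cv2,numpy as np,pickle
f=grab_frame('wrist');im=f['color'];pickle.dump(f,open('w4.pkl','wb'))
cv2.imwrite('pics/w4.png',im[:,:,::-1])
s=env.state();print(s['time_s'],s['ee_pos'],s['ee_rot'],s['gripper_width'])
E
```

```text
8.65 [376.8321911  100.77090121 275.51637944] [1.79962491e+02 1.69233793e-01 1.05136607e+01] 75.11784313120214
```

View pics/w4.png

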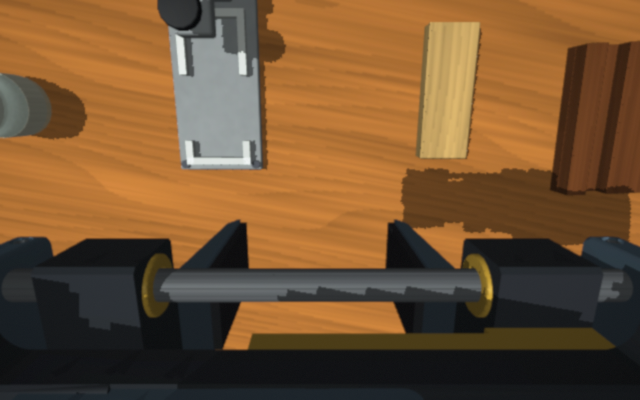

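The block now lies flat at about (450,90). The press pocket is fully visible, with the near wall at (220,158) and the far wall pieces at (185,55) and (244,60). Measuring both.

```bash
python3 - <<'E'
import pickle,cv2,numpy as np
from h import *
f=pickle.load(open('w4.pkl','rb'));im=f['color'];hsv=cv2.cvtColor(im,cv2.COLOR_RGB2HSV)
w=(hsv[:,:,2]>150)&(hsv[:,:,1]<150)&(hsv[:,:,0]>16);w[:,:410]=0;w[200:]=0
for c in blobs(w,800): print('block',rectz(f,c,22),cv2.boundingRect(c))
g=hsv[:,:,1]<60; g[:, :165]=0; g[:,270:]=0; g[175:]=0
for c in blobs(g&(hsv[:,:,2]>60),800): print('base',rectz(f,c,12),cv2.boundingRect(c))
print(hsv[100,200:260:12].tolist(), hsv[158,180:265:4,2].tolist(), hsv[60,172:262:3,2].tolist())
wh=g&(hsv[:,:,2]>205)
for c in blobs(wh,40): print('white',rectz(f,c,22),cv2.boundingRect(c))
E
```

```text
block [492.51 -30.13 148.65  55.31  10.5 ] (420, 22, 60, 137)
base [449.03 233.72 186.94 100.2   10.32] (168, 0, 94, 169)
[[90, 10, 158], [90, 11, 159], [94, 13, 158], [86, 13, 159], [90, 13, 158]] [168, 160, 239, 240, 208, 210, 211, 210, 211, 211, 209, 204, 204, 203, 203, 203, 238, 237, 81, 137, 129, 103] [154, 156, 223, 236, 226, 69, 78, 135, 157, 157, 156, 156, 157, 155, 156, 156, 156, 157, 156, 157, 158, 157, 192, 231, 226, 88, 82, 146, 135, 83]
white [376.76 221.96  75.1   27.36 -79.5 ] (185, 141, 65, 24)
white [477.69 274.77  38.5    7.44  10.2 ] (176, 36, 10, 38)
white [482.02 206.1   22.22   6.77   7.58] (239, 52, 7, 22)
```

```bash
python3 - <<'E'
import cv2
im=cv2.imread('pics/w4.png')[0:180,160:275]
cv2.imwrite('pics/w4c.png',cv2.resize(im,None,fx=3.3,fy=3.3,interpolation=cv2.INTER_NEAREST))
E
```

```text
(no output)
```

View pics/w4c.png

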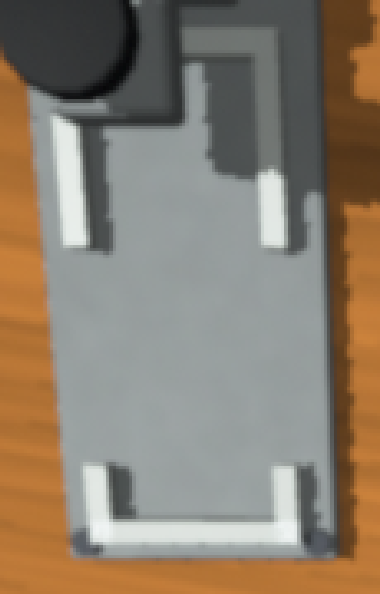

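```bash
python3 - <<'E'
import pickle,cv2,numpy as np
from h import *
f=pickle.load(open('w4.pkl','rb'));im=f['color'];V=im.max(2).astype(int)
P=np.array([446.6,234.8]);a=np.radians(10.4);R=np.array([[np.cos(a),np.sin(a)],[-np.sin(a),np.cos(a)]])
L=lambda u,v,z:np.round(R@(onz(f,u,v,z)[:2]-P),1)
for u in(200,220,235): print(u,[(v,V[v,u],L(u,v,22)[0]) for v in range(150,174)][4:])
u=232;print([(v,V[v,u],L(u,v,22)[0]) for v in range(3,26)])
for v in(60,65,70,148,152): print(v,[(u,V[v,u],L(u,v,22)[1]) for u in range(234,256)],[(u,V[v,u],L(u,v,22)[1]) for u in range(174,198)])
# head: dark disc in top view & in scene view
F=pickle.load(open('f0.pkl','rb'))
for n,(x0,x1,y0,y1) in {'top':(220,260,190,230),'scene':(375,410,155,195)}.items():
    g=F[n];h=cv2.cvtColor(g['color'],cv2.COLOR_RGB2GRAY)[y0:y1,x0:x1]
    for c in blobs(h<45,25):
        (cx,cy),r=cv2.minEnclosingCircle(c); print(n,cx+x0,cy+y0,r,onz(g,cx+x0,cy+y0,110), R@(onz(g,cx+x0,cy+y0,110)[:2]-P))
    print(n,'expected head px',proj(g,np.append(P+R.T@[63,0],116)))
print('exp head in wrist',proj(f,np.append(P+R.T@[63,0],116)))
E
```

```text
200 [(154, np.int64(105), np.float64(-72.7)), (155, np.int64(100), np.float64(-73.9)), (156, np.int64(110), np.float64(-75.1)), (157, np.int64(159), np.float64(-76.3)), (158, np.int64(210), np.float64(-77.5)), (159, np.int64(225), np.float64(-78.7)), (160, np.int64(227), np.float64(-79.9)), (161, np.int64(227), np.float64(-81.1)), (162, np.int64(227), np.float64(-82.3)), (163, np.int64(222), np.float64(-83.5)), (164, np.int64(198), np.float64(-84.7)), (165, np.int64(174), np.float64(-85.9)), (166, np.int64(166), np.float64(-87.1)), (167, np.int64(163), np.float64(-88.4)), (168, np.int64(144), np.float64(-89.6)), (169, np.int64(148), np.float64(-90.8)), (170, np.int64(167), np.float64(-92.0)), (171, np.int64(177), np.float64(-93.2)), (172, np.int64(180), np.float64(-94.5)), (173, np.int64(186), np.float64(-95.7))]
220 [(154, np.int64(161), np.float64(-72.7)), (155, np.int64(156), np.float64(-73.9)), (156, np.int64(145), np.float64(-75.1)), (157, np.int64(165), np.float64(-76.3)), (158, np.int64(209), np.float64(-77.5)), (159, np.int64(225), np.float64(-78.7)), (160, np.int64(227), np.
[... 11086 characters left out ...]
float64(37.3)), (187, np.int64(229), np.float64(36.1)), (188, np.int64(231), np.float64(34.9)), (189, np.int64(231), np.float64(33.7)), (190, np.int64(231), np.float64(32.5)), (191, np.int64(226), np.float64(31.3)), (192, np.int64(194), np.float64(30.2)), (193, np.int64(131), np.float64(29.0)), (194, np.int64(82), np.float64(27.8)), (195, np.int64(73), np.float64(26.6)), (196, np.int64(78), np.float64(25.4)), (197, np.int64(81), np.float64(24.2))]
top expected head px [236.47926312 212.15123913]
scene 391.0 170.5 4.272101879119873 [511.41985047 244.11721545 110.        ] [65.43689143 -2.5370767 ]
scene expected head px [391.60853653 168.76628848]
exp head in wrist [176.00677551   5.70063443]
```

Emit:
move_arm(
  plan=[
    {"tx": 0.98,"ty": 2.1,"tz": 1,"wx": 0,"wy": 0,"wz": 0},
    {"tx": 1,"ty": 2.14,"tz": 2,"wx": 0,"wy": 0,"wz": 0},
    {"tx": 1,"ty": 2.14,"tz": 2,"wx": 0,"wy": 0,"wz": 0},
    {"tx": 1,"ty": 2.14,"tz": 3,"wx": 0,"wy": 0,"wz": 0},
    {"tx": 1,"ty": 2.14,"tz": 3,"wx": 0,"wy": 0,"wz": 0},
    {"tx": 1,"ty": 2.14,"tz": 3,"wx": 0,"wy": 0,"wz": 0},
    {"tx": 1,"ty": 2.14,"tz": 3,"wx": 0,"wy": 0,"wz": 0},
    {"tx": 0,"ty": 0,"tz": 3,"wx": 0,"wy": 0,"wz": 0},
    {"tx": 0,"ty": 0,"tz": 1.5,"wx": 0,"wy": 0,"wz": 0},
    {"tx": 0,"ty": 0,"tz": 0,"wx": 0,"wy": 0,"wz": 0},
    {"tx": 0,"ty": 0,"tz": 0,"wx": 0,"wy": 0,"wz": 0},
    {"tx": 0,"ty": 0,"tz": 0,"wx": 0,"wy": 0,"wz": 0},
  ],
  gripper=8.5,
)

```text
time_s: 9.65
ee_pos: [473.7, -33.2, 62.2]
ee_rot: [180.0, -0.0, 10.5]
force: [-0.2, 0.2, -0.6]
gripper_width: 85.1
gripper_force: 0.0
```

```bash
python3 - <<'E'
from workcell import env, grab_frame
import cv2,numpy as np
from h import *
f=grab_frame('wrist');im=f['color'];hsv=cv2.cvtColor(im,cv2.COLOR_RGB2HSV)
cv2.imwrite('pics/w5.png',im[:,:,::-1])
s=env.state();print(s['time_s'],s['ee_pos'],s['ee_rot'],s['gripper_width'])
w=(hsv[:,:,2]>140)&(hsv[:,:,1]<155)&(hsv[:,:,0]>16);w[250:]=0
for c in blobs(w,800)[:2]: print('block',rectz(f,c,22),cv2.boundingRect(c))
E
```

```text
9.7 [474.1286625  -33.00055338  62.81095203] [ 1.79963943e+02 -1.04278523e-01  1.05158586e+01] 85.03917857375586
block [525.19 -24.77  83.18  54.98  10.48] (271, 68, 98, 144)
```

Emit:
move_arm(
  plan=[
    {"tx": -0.1,"ty": 0.1,"tz": 2,"wx": 0,"wy": 0,"wz": 0},
    {"tx": 0,"ty": 0,"tz": 2,"wx": 0,"wy": 0,"wz": 0},
    {"tx": 0,"ty": 0,"tz": 1.2,"wx": 0,"wy": 0,"wz": 0},
    {"tx": 0,"ty": 0,"tz": 0.6,"wx": 0,"wy": 0,"wz": 0},
    {"tx": 0,"ty": 0,"tz": 0,"wx": 0,"wy": 0,"wz": 0},
    {"tx": 0,"ty": 0,"tz": 0,"wx": 0,"wy": 0,"wz": 0},
    {"tx": 0,"ty": 0,"tz": 0,"wx": 0,"wy": 0,"wz": 0},
  ],
)

```text
time_s: 10.28
ee_pos: [473.6, -34.0, 5.1]
ee_rot: [180.0, -0.1, 10.5]
force: [0.6, 0.4, -0.1]
gripper_width: 84.8
gripper_force: 0.0
```

Emit:
move_arm(
  plan=[
    {"tx": 0,"ty": 0,"tz": 0,"wx": 0,"wy": 0,"wz": 0},
    {"tx": 0,"ty": 0,"tz": 0,"wx": 0,"wy": 0,"wz": 0},
    {"tx": 0,"ty": 0,"tz": 0,"wx": 0,"wy": 0,"wz": 0},
    {"tx": 0,"ty": 0,"tz": 0,"wx": 0,"wy": 0,"wz": 0},
    {"tx": 0,"ty": 0,"tz": 0,"wx": 0,"wy": 0,"wz": 0},
    {"tx": 0,"ty": 0,"tz": 0,"wx": 0,"wy": 0,"wz": 0},
    {"tx": 0,"ty": 0,"tz": 0,"wx": 0,"wy": 0,"wz": 0},
  ],
  gripper=4.8,
  force=25,
)

```text
time_s: 10.87
ee_pos: [472.7, -34.0, 4.1]
ee_rot: [180.0, -0.0, 10.5]
force: [-0.1, -1.3, 2.0]
gripper_width: 55.8
gripper_force: 25.0
```

Emit:
move_arm(
  plan=[
    {"tx": 0,"ty": 0,"tz": -1,"wx": 0,"wy": 0,"wz": 0},
    {"tx": 0,"ty": 0,"tz": -2,"wx": 0,"wy": 0,"wz": 0},
    {"tx": -1,"ty": -1,"tz": -2,"wx": 0,"wy": 0,"wz": 0},
    {"tx": -1.4,"ty": -2.9,"tz": -1,"wx": 0,"wy": 0,"wz": 0},
    {"tx": -1.4,"ty": -3,"tz": 0,"wx": 0,"wy": 0,"wz": 0},
    {"tx": -1.3,"ty": -3,"tz": 0,"wx": 0,"wy": 0,"wz": 0},
    {"tx": -1,"ty": -3.5,"tz": 0,"wx": 0,"wy": 0,"wz": 0},
    {"tx": -1,"ty": -3.5,"tz": 0,"wx": 0,"wy": 0,"wz": 0},
    {"tx": 0,"ty": -3.5,"tz": 0,"wx": 0,"wy": 0,"wz": 0},
    {"tx": 0,"ty": -3.5,"tz": 0,"wx": 0,"wy": 0,"wz": 0},
    {"tx": 0,"ty": -2,"tz": 0,"wx": 0,"wy": 0,"wz": 0},
    {"tx": 0,"ty": -1,"tz": 0,"wx": 0,"wy": 0,"wz": 0.003},
  ],
)

```text
time_s: 11.87
ee_pos: [352.8, 220.0, 63.7]
ee_rot: [-180.0, 0.0, 10.5]
force: [-0.0, -0.6, -1.3]
gripper_width: 55.6
gripper_force: 25.0
```

Emit:
move_arm(
  plan=[
    {"tx": 0,"ty": 0,"tz": 0.5,"wx": 0,"wy": 0,"wz": 0},
    {"tx": 0,"ty": 0,"tz": 0.5,"wx": 0,"wy": 0,"wz": 0},
    {"tx": 0,"ty": 0,"tz": 0,"wx": 0,"wy": 0,"wz": 0},
    {"tx": 0,"ty": 0,"tz": 0,"wx": 0,"wy": 0,"wz": 0},
    {"tx": 0,"ty": 0,"tz": 0,"wx": 0,"wy": 0,"wz": 0},
  ],
)

```text
time_s: 12.28
ee_pos: [353.6, 216.7, 53.7]
ee_rot: [180.0, 0.0, 10.3]
force: [0.0, 0.1, -1.8]
gripper_width: 55.6
gripper_force: 25.0
```

```bash
python3 - <<'E'
from workcell import env, grab_frame
import cv2,numpy as np,pickle
from h import *
f=grab_frame('wrist');im=f['color'];hsv=cv2.cvtColor(im,cv2.COLOR_RGB2HSV);pickle.dump(f,open('w6.pkl','wb'))
cv2.imwrite('pics/w6.png',im[:,:,::-1])
s=env.state();print(s['time_s'],s['ee_pos'],s['ee_rot'],s['gripper_width'])
w=(hsv[:,:,2]>140)&(hsv[:,:,1]<155)&(hsv[:,:,0]>16)&(hsv[:,:,1]>60);w[250:]=0
for c in blobs(w,800)[:2]: print('block',rectz(f,c,s['ee_pos'][2]-4.1+22),cv2.boundingRect(c))
E
```

```text
12.3333 [353.77642305 216.83660339  53.84816142] [1.79986870e+02 1.22394500e-02 1.02753831e+01] 56.22576159181143
block [412.58 227.64  70.4   54.74  10.  ] (249, 47, 137, 170)
```

View pics/w6.png

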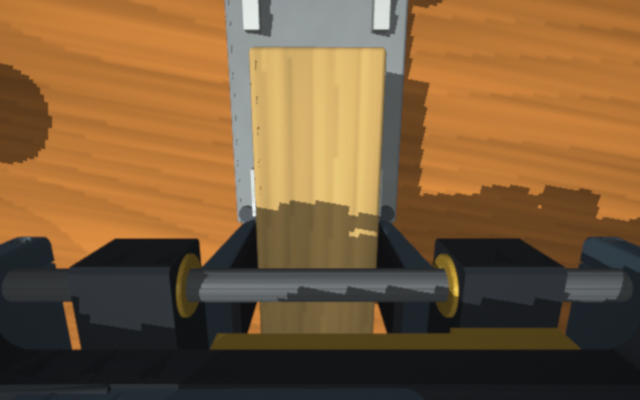

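The held block is aligned over the pocket, with its far end at row 47 and the wall pieces at (250,15) and (381,15). I'll measure their relative offset in this one view.

```bash
python3 - <<'E'
import pickle,cv2,numpy as np
from h import *
f=pickle.load(open('w6.pkl','rb'));im=f['color'];V=im.max(2).astype(float);hsv=cv2.cvtColor(im,cv2.COLOR_RGB2HSV)
T=np.array([353.8,216.8]);a=np.radians(10.3);R=np.array([[np.cos(a),np.sin(a)],[-np.sin(a),np.cos(a)]])
L=lambda u,v,z:np.round(R@(onz(f,u,v,z)[:2]-T),1)
zb=53.8-4.1+22
S=hsv[:,:,1].astype(float)
for v in (60,90,120,150,180):
    row=S[v]; on=np.where(row[236:400]>70)[0]+236
    on=[u for u in on if V[v,u]>120 and hsv[v,u,0]>15 and u<392]
    print(v,on[0],on[-1],L(on[0]-.5,v,zb),L(on[-1]+.5,v,zb))
for u in(270,315,365):
    c=S[35:60,u]; v=35+np.where(c>70)[0][0]; print('far',u,v,L(u,v-.5,zb))
for v in(6,12,18,24):
    br=[u for u in range(236,400) if V[v,u]>195]; l=[u for u in br if u<300]; r=[u for u in br if u>300]
    print('wall',v,l[0],l[-1],r[0],r[-1],L(l[0]-.5,v,22),L(l[-1]+.5,v,22),L(r[0]-.5,v,22),L(r[-1]+.5,v,22))
for u in(246,250,254,377,381,385):
    c=V[15:45,u]; v=15+np.where(c>195)[0][-1]; print('wallend',u,v,L(u,v+.5,22))
print('exp', R@(np.array([446.9,234.4])-T))
E
```

```text
60 249 385 [90.1 27.5] [ 90.  -27.7]
90 251 383 [78.5 27.2] [ 78.5 -27.4]
120 252 382 [66.5 27.4] [ 66.4 -27.6]
150 253 380 [54.  27.6] [ 53.9 -27.3]
180 255 379 [41.  27.3] [ 40.9 -27.4]
far 270 47 [95.1 18.6]
far 315 47 [95.1  0.7]
far 365 47 [ 95.  -19.3]
wall 6 243 257 375 388 [122.6  38.2] [122.6  30.5] [122.5 -29.8] [122.5 -37. ]
wall 12 243 257 375 388 [119.8  38.4] [119.8  30.6] [119.7 -29.9] [119.7 -37.2]
wall 18 243 257 374 388 [117.   38.5] [116.9  30.7] [116.8 -29.5] [116.8 -37.3]
wall 24 243 258 374 388 [114.1  38.7] [114.1  30.3] [114.  -29.6] [114.  -37.5]
wallend 246 28 [112.  37.]
wallend 250 28 [111.9  34.9]
wallend 254 28 [111.9  32.8]
wallend 377 28 [111.8 -31.5]
wallend 381 28 [111.8 -33.6]
wallend 385 28 [111.8 -35.7]
exp [94.74661602  0.66989044]
```

Emit:
move_arm(
  plan=[
    {"tx": 0,"ty": 0,"tz": 1,"wx": 0,"wy": 0,"wz": 0},
    {"tx": 0,"ty": -0.05,"tz": 1,"wx": 0,"wy": 0,"wz": 0},
    {"tx": 0,"ty": 0,"tz": 0.1,"wx": 0,"wy": 0,"wz": 0},
    {"tx": 0,"ty": 0,"tz": 0,"wx": 0,"wy": 0,"wz": 0},
    {"tx": 0,"ty": 0,"tz": 0,"wx": 0,"wy": 0,"wz": 0},
  ],
)

```text
time_s: 12.75
ee_pos: [353.8, 218.0, 33.2]
ee_rot: [-180.0, -0.0, 10.3]
force: [0.3, 1.0, -1.1]
gripper_width: 56.0
gripper_force: 25.0
```

Emit:
move_arm(
  plan=[
    {"tx": 0.6,"ty": 0,"tz": 0,"wx": 0,"wy": 0,"wz": 0},
    {"tx": 1,"ty": 0,"tz": 0,"wx": 0,"wy": 0,"wz": 0},
    {"tx": 1,"ty": 0,"tz": 0,"wx": 0,"wy": 0,"wz": 0},
    {"tx": 1,"ty": 0,"tz": 0,"wx": 0,"wy": 0,"wz": 0},
    {"tx": 1,"ty": 0,"tz": 0,"wx": 0,"wy": 0,"wz": 0},
    {"tx": 1,"ty": 0,"tz": 0,"wx": 0,"wy": 0,"wz": 0},
    {"tx": 1,"ty": 0,"tz": 0,"wx": 0,"wy": 0,"wz": 0},
    {"tx": 0.6,"ty": 0,"tz": 0,"wx": 0,"wy": 0,"wz": 0},
    {"tx": 0.27,"ty": 0,"tz": 0,"wx": 0,"wy": 0,"wz": 0},
    {"tx": 0,"ty": 0,"tz": 0,"wx": 0,"wy": 0,"wz": 0},
    {"tx": 0,"ty": 0,"tz": 0,"wx": 0,"wy": 0,"wz": 0},
    {"tx": 0,"ty": 0,"tz": 0,"wx": 0,"wy": 0,"wz": 0},
  ],
)

```text
time_s: 13.75
ee_pos: [426.2, 231.2, 32.8]
ee_rot: [180.0, 0.1, 10.4]
force: [-0.1, 0.5, -1.6]
gripper_width: 55.8
gripper_force: 25.0
```

```bash
python3 - <<'E'
from workcell import env, grab_frame
import cv2,numpy as np,pickle
from h import *
f=grab_frame('wrist');im=f['color'];pickle.dump(f,open('w7.pkl','wb'))
cv2.imwrite('pics/w7.png',im[:,:,::-1])
s=env.state();print(s['time_s'],s['ee_pos'],s['ee_rot'],s['force'])
R=np.array([[np.cos(.1798),np.sin(.1798)],[-np.sin(.1798),np.cos(.1798)]])
print(R@(s['ee_pos'][:2]-[353.8,216.8]))
E
```

```text
13.8 [426.3101177  231.28814518  32.85476843] [1.79983831e+02 4.40703087e-02 1.03685360e+01] [ 0.35225711 -0.02724964 -2.90504231]
[73.93217242  1.28740127]
```

View pics/w7.png

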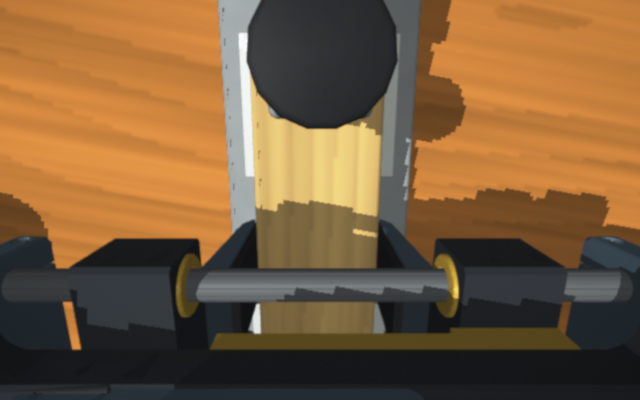

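Block is under the punch between the walls, with the left wall at col 240–255, the right wall at about 383–398, and the head at (322,50). Checking lateral centring numerically before lowering.

```bash
python3 - <<'E'
import pickle,cv2,numpy as np
from h import *
f=pickle.load(open('w7.pkl','rb'));im=f['color'];V=im.max(2).astype(int);S=cv2.cvtColor(im,cv2.COLOR_RGB2HSV)[:,:,1].astype(int)
T=np.array([426.3,231.3]);a=np.radians(10.35);R=np.array([[np.cos(a),np.sin(a)],[-np.sin(a),np.cos(a)]])
L=lambda u,v,z:np.round((R@(onz(f,u,v,z)[:2]-T))[1],1)
for v in(120,140,160):
    s=S[v,228:420]; on=np.where(s>70)[0]+228; on=on[(on>245)&(on<395)]
    print(v,'block',L(on[0]-.5,v,50.7),L(on[-1]+.5,v,50.7))
    print([(u,V[v,u],L(u,v,22)) for u in range(236,246)],[(u,V[v,u],L(u,v,22)) for u in range(390,402)])
E
```

```text
120 block 27.5 -27.5
[(236, np.int64(178), np.float64(40.4)), (237, np.int64(178), np.float64(39.9)), (238, np.int64(178), np.float64(39.4)), (239, np.int64(178), np.float64(38.9)), (240, np.int64(178), np.float64(38.4)), (241, np.int64(179), np.float64(37.9)), (242, np.int64(198), np.float64(37.4)), (243, np.int64(234), np.float64(36.9)), (244, np.int64(245), np.float64(36.4)), (245, np.int64(246), np.float64(35.9))] [(390, np.int64(137), np.float64(-36.4)), (391, np.int64(136), np.float64(-36.9)), (392, np.int64(136), np.float64(-37.4)), (393, np.int64(135), np.float64(-37.9)), (394, np.int64(131), np.float64(-38.4)), (395, np.int64(116), np.float64(-38.9)), (396, np.int64(101), np.float64(-39.4)), (397, np.int64(96), np.float64(-39.9)), (398, np.int64(95), np.float64(-40.4)), (399, np.int64(95), np.float64(-40.9)), (400, np.int64(95), np.float64(-41.4)), (401, np.int64(96), np.float64(-41.9))]
140 block 27.5 -27.4
[(236, np.int64(176), np.float64(41.0)), (237, np.int64(176), np.float64(40.5)), (238, np.int64(176), np.float64(40.0)), (239, np.int64(177), np.float64(39.5)), (240, np
[... 926 characters left out ...]
loat64(39.5)), (241, np.int64(176), np.float64(39.0)), (242, np.int64(176), np.float64(38.5)), (243, np.int64(177), np.float64(38.0)), (244, np.int64(195), np.float64(37.5)), (245, np.int64(230), np.float64(36.9))] [(390, np.int64(134), np.float64(-37.4)), (391, np.int64(134), np.float64(-37.9)), (392, np.int64(129), np.float64(-38.4)), (393, np.int64(113), np.float64(-38.9)), (394, np.int64(101), np.float64(-39.4)), (395, np.int64(97), np.float64(-40.0)), (396, np.int64(97), np.float64(-40.5)), (397, np.int64(97), np.float64(-41.0)), (398, np.int64(97), np.float64(-41.5)), (399, np.int64(96), np.float64(-42.0)), (400, np.int64(96), np.float64(-42.5)), (401, np.int64(95), np.float64(-43.0))]
```

Emit:
move_arm(
  plan=[
    {"tx": 0.07,"ty": 0.08,"tz": 0,"wx": 0,"wy": 0,"wz": 0},
    {"tx": 0,"ty": 0,"tz": 0.3,"wx": 0,"wy": 0,"wz": 0},
    {"tx": 0,"ty": 0,"tz": 0.3,"wx": 0,"wy": 0,"wz": 0},
    {"tx": 0,"ty": 0,"tz": 0.3,"wx": 0,"wy": 0,"wz": 0},
    {"tx": 0,"ty": 0,"tz": 0.2,"wx": 0,"wy": 0,"wz": 0},
    {"tx": 0,"ty": 0,"tz": 0.2,"wx": 0,"wy": 0,"wz": 0},
    {"tx": 0,"ty": 0,"tz": 0,"wx": 0,"wy": 0,"wz": 0},
    {"tx": 0,"ty": 0,"tz": 0,"wx": 0,"wy": 0,"wz": 0},
  ],
)

```text
time_s: 14.47
ee_pos: [427.7, 230.8, 19.7]
ee_rot: [180.0, 0.0, 10.4]
force: [-0.5, 0.8, -2.0]
gripper_width: 55.8
gripper_force: 25.0
```

No contact at 19.7, so the block bottom (about 15.6) is already below the wall tops. Continuing down.

Emit:
move_arm(
  plan=[
    {"tx": 0,"ty": 0,"tz": 0.15,"wx": 0,"wy": 0,"wz": 0},
    {"tx": 0,"ty": 0,"tz": 0.15,"wx": 0,"wy": 0,"wz": 0},
    {"tx": 0,"ty": 0,"tz": 0.05,"wx": 0,"wy": 0,"wz": 0},
    {"tx": 0,"ty": 0,"tz": 0,"wx": 0,"wy": 0,"wz": 0},
    {"tx": 0,"ty": 0,"tz": 0,"wx": 0,"wy": 0,"wz": 0},
  ],
)

```text
time_s: 14.88
ee_pos: [427.8, 230.8, 16.4]
ee_rot: [180.0, 0.0, 10.4]
force: [0.1, 0.3, -1.3]
gripper_width: 56.1
gripper_force: 25.0
```

Emit:
move_arm(
  plan=[
    {"tx": 0,"ty": 0,"tz": 0,"wx": 0,"wy": 0,"wz": 0},
    {"tx": 0,"ty": 0,"tz": 0,"wx": 0,"wy": 0,"wz": 0},
    {"tx": 0,"ty": 0,"tz": 0,"wx": 0,"wy": 0,"wz": 0},
    {"tx": 0,"ty": 0,"tz": 0,"wx": 0,"wy": 0,"wz": 0},
    {"tx": 0,"ty": 0,"tz": -1,"wx": 0,"wy": 0,"wz": 0},
    {"tx": 0,"ty": 0,"tz": -2,"wx": 0,"wy": 0,"wz": 0},
    {"tx": 0,"ty": 0,"tz": -3,"wx": 0,"wy": 0,"wz": 0},
    {"tx": 0,"ty": 0,"tz": -4,"wx": 0,"wy": 0,"wz": 0},
    {"tx": 0,"ty": 0,"tz": -4,"wx": 0,"wy": 0,"wz": 0},
  ],
  gripper=7.0,
)

```text
time_s: 15.63
ee_pos: [427.1, 230.5, 157.5]
ee_rot: [180.0, 0.1, 10.4]
force: [1.0, 0.6, 0.0]
gripper_width: 69.8
gripper_force: 0.0
```

Emit:
move_arm(
  plan=[
    {"tx": -2,"ty": 0,"tz": -3,"wx": 0,"wy": 0,"wz": 0},
    {"tx": -2,"ty": 0,"tz": -2,"wx": 0,"wy": 0,"wz": 0},
    {"tx": -2,"ty": 0,"tz": -1,"wx": 0,"wy": 0,"wz": 0},
    {"tx": -1,"ty": 0,"tz": 0,"wx": 0,"wy": 0,"wz": 0},
    {"tx": 0,"ty": 0,"tz": 0,"wx": 0,"wy": 0,"wz": 0},
    {"tx": 0,"ty": 0,"tz": 0,"wx": 0,"wy": 0,"wz": 0},
    {"tx": 0,"ty": 0,"tz": 0,"wx": 0,"wy": 0,"wz": 0},
  ],
  gripper=0,
)

```text
time_s: 16.22
ee_pos: [359.3, 218.3, 215.4]
ee_rot: [180.0, 0.1, 10.4]
force: [0.5, 0.1, -0.0]
gripper_width: 26.3
gripper_force: 0.0
```

```bash
python3 - <<'E'
from workcell import env, grab_frame
import cv2,numpy as np,pickle
from h import *
f=grab_frame('wrist');im=f['color'];pickle.dump(f,open('w8.pkl','wb'))
cv2.imwrite('pics/w8.png',im[:,:,::-1])
s=env.state();print(s['time_s'],s['ee_pos'],s['ee_rot'],s['gripper_width'],s['force'])
g=cv2.cvtColor(im,cv2.COLOR_RGB2GRAY);g[230:]=255;g[:,:200]=255;g[:,460:]=255
for c in blobs(g<60,300):
    (u,v),r=cv2.minEnclosingCircle(c);print('head?',u,v,r,onz(f,u,v,116))
P=np.array([446.9,234.4]);a=np.radians(10.35)
print('expected',P+63*np.array([np.cos(a),np.sin(a)]))
E
```

```text
16.2667 [359.44915429 218.25367586 215.36243613] [1.79954052e+02 8.26549923e-02 1.03454320e+01] 22.05035518444272 [-0.33877111 -0.25046064 -0.74093921]
head? 318.0 2.0 22.0908203125 [499.8477172  243.16765628 116.        ]
expected [508.87490362 245.71862716]
```

View pics/w8.png

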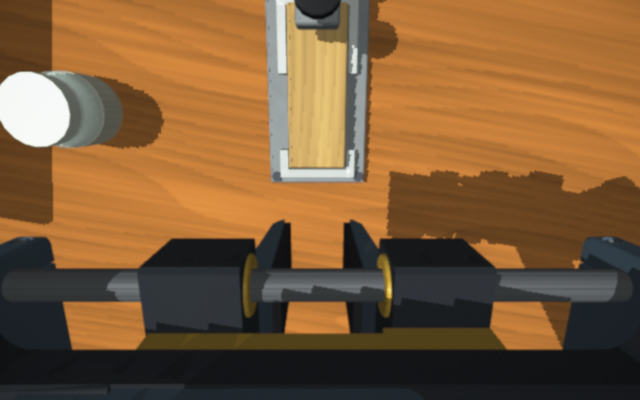

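The block lies flat and square inside the pocket walls, from (318,20) to (318,168). Moving above the head with the fingers closed.

Emit:
move_arm(
  plan=[
    {"tx": 2.5,"ty": 0,"tz": 0,"wx": 0,"wy": 0,"wz": 0},
    {"tx": 3.1,"ty": 0,"tz": 0,"wx": 0,"wy": 0,"wz": 0},
    {"tx": 3.1,"ty": 0,"tz": 0.5,"wx": 0,"wy": 0,"wz": 0},
    {"tx": 3.1,"ty": 0,"tz": 1.5,"wx": 0,"wy": 0,"wz": 0},
    {"tx": 2.4,"ty": 0,"tz": 2,"wx": 0,"wy": 0,"wz": 0},
    {"tx": 1,"ty": 0,"tz": 2,"wx": 0,"wy": 0,"wz": 0},
    {"tx": 0,"ty": 0,"tz": 2,"wx": 0,"wy": 0,"wz": 0},
    {"tx": 0,"ty": 0,"tz": 0.7,"wx": 0,"wy": 0,"wz": 0},
    {"tx": 0,"ty": 0,"tz": 0,"wx": 0,"wy": 0,"wz": 0},
    {"tx": 0,"ty": 0,"tz": 0,"wx": 0,"wy": 0,"wz": 0},
    {"tx": 0,"ty": 0,"tz": 0,"wx": 0,"wy": 0,"wz": 0},
  ],
)

```text
time_s: 17.18
ee_pos: [509.1, 245.9, 130.5]
ee_rot: [-180.0, -0.1, 10.4]
force: [-0.8, 0.0, 0.2]
gripper_width: 0.4
gripper_force: 0.0
```

```bash
python3 - <<'E'
import pickle,cv2,numpy as np
from h import *
f=pickle.load(open('w7.pkl','rb'));g=cv2.cvtColor(f['color'],cv2.COLOR_RGB2GRAY)
g[135:]=255;g[:,:235]=255;g[:,405:]=255
c=blobs(g<60,1000)[0];x,y,w,h=cv2.boundingRect(c)
# image top cuts it: half-width gives radius, bottom gives centre row
print(x,y,w,h); r=w/2; print(onz(f,x+r,y+h-r,114))
E
```

```text
248 0 149 128
[508.62180683 245.06051684 114.        ]
```

Emit:
move_arm(
  plan=[
    {"tx": 0,"ty": 0,"tz": 0.7,"wx": 0,"wy": 0,"wz": 0},
    {"tx": 0,"ty": 0,"tz": 0.5,"wx": 0,"wy": 0,"wz": 0},
    {"tx": 0,"ty": 0,"tz": 0.3,"wx": 0,"wy": 0,"wz": 0},
    {"tx": 0,"ty": 0,"tz": 0.3,"wx": 0,"wy": 0,"wz": 0},
    {"tx": 0,"ty": 0,"tz": 0.3,"wx": 0,"wy": 0,"wz": 0},
    {"tx": 0,"ty": 0,"tz": 0.3,"wx": 0,"wy": 0,"wz": 0},
    {"tx": 0,"ty": 0,"tz": 0.3,"wx": 0,"wy": 0,"wz": 0},
    {"tx": 0,"ty": 0,"tz": 0.3,"wx": 0,"wy": 0,"wz": 0},
    {"tx": 0,"ty": 0,"tz": 0.2,"wx": 0,"wy": 0,"wz": 0},
    {"tx": 0,"ty": 0,"tz": 0.2,"wx": 0,"wy": 0,"wz": 0},
    {"tx": 0,"ty": 0,"tz": 0.1,"wx": 0,"wy": 0,"wz": 0},
    {"tx": 0,"ty": 0,"tz": 0,"wx": 0,"wy": 0,"wz": 0},
  ],
)

```text
time_s: 18.18
ee_pos: [508.5, 245.7, 95.4]
ee_rot: [-180.0, -0.0, 10.4]
force: [-2.3, -1.3, 9.0]
gripper_width: 0.6
gripper_force: 4.8
```

Force matches the spring at about 20 mm of travel. Continuing down to the stop.

Emit:
move_arm(
  plan=[
    {"tx": 0,"ty": 0,"tz": 0.15,"wx": 0,"wy": 0,"wz": 0},
    {"tx": 0,"ty": 0,"tz": 0.15,"wx": 0,"wy": 0,"wz": 0},
    {"tx": 0,"ty": 0,"tz": 0.1,"wx": 0,"wy": 0,"wz": 0},
    {"tx": 0,"ty": 0,"tz": 0,"wx": 0,"wy": 0,"wz": 0},
    {"tx": 0,"ty": 0,"tz": 0,"wx": 0,"wy": 0,"wz": 0},
  ],
)

```text
time_s: 18.6
ee_pos: [508.5, 245.7, 92.3]
ee_rot: [-180.0, -0.1, 10.4]
force: [-3.1, -1.7, 12.5]
gripper_width: 0.4
gripper_force: 6.5
```

Emit:
move_arm(
  plan=[
    {"tx": 0,"ty": 0,"tz": 0.1,"wx": 0,"wy": 0,"wz": 0},
    {"tx": 0,"ty": 0,"tz": 0.05,"wx": 0,"wy": 0,"wz": 0},
    {"tx": 0,"ty": 0,"tz": 0,"wx": 0,"wy": 0,"wz": 0},
    {"tx": 0,"ty": 0,"tz": 0,"wx": 0,"wy": 0,"wz": 0},
    {"tx": 0,"ty": 0,"tz": 0,"wx": 0,"wy": 0,"wz": 0},
  ],
)

```text
time_s: 19.02
ee_pos: [508.6, 245.7, 92.2]
ee_rot: [-180.0, -0.1, 10.4]
force: [-6.9, -2.9, 21.1]
gripper_width: 0.4
gripper_force: 10.6
```

At the stop: z no longer moves and the force has risen to 21 N. Holding, then raising slowly and backing off.

Emit:
move_arm(
  plan=[
    {"tx": 0,"ty": 0,"tz": 0,"wx": 0,"wy": 0,"wz": 0},
    {"tx": 0,"ty": 0,"tz": 0,"wx": 0,"wy": 0,"wz": 0},
    {"tx": 0,"ty": 0,"tz": 0,"wx": 0,"wy": 0,"wz": 0},
    {"tx": 0,"ty": 0,"tz": 0,"wx": 0,"wy": 0,"wz": 0},
    {"tx": 0,"ty": 0,"tz": 0,"wx": 0,"wy": 0,"wz": 0},
    {"tx": 0,"ty": 0,"tz": 0,"wx": 0,"wy": 0,"wz": 0},
    {"tx": 0,"ty": 0,"tz": 0,"wx": 0,"wy": 0,"wz": 0},
    {"tx": 0,"ty": 0,"tz": 0,"wx": 0,"wy": 0,"wz": 0},
    {"tx": 0,"ty": 0,"tz": -0.4,"wx": 0,"wy": 0,"wz": 0},
    {"tx": 0,"ty": 0,"tz": -0.6,"wx": 0,"wy": 0,"wz": 0},
    {"tx": 0,"ty": 0,"tz": -0.8,"wx": 0,"wy": 0,"wz": 0},
    {"tx": 0,"ty": 0,"tz": -1,"wx": 0,"wy": 0,"wz": 0},
  ],
)

```text
time_s: 20.02
ee_pos: [508.5, 245.7, 117.4]
ee_rot: [-180.0, -0.0, 10.4]
force: [1.1, 0.1, 0.1]
gripper_width: 0.6
gripper_force: 0.0
```

Emit:
move_arm(
  plan=[
    {"tx": 0,"ty": 0,"tz": -2,"wx": 0,"wy": 0,"wz": 0},
    {"tx": 0,"ty": 0,"tz": -3,"wx": 0,"wy": 0,"wz": 0},
    {"tx": -1,"ty": 0,"tz": -3,"wx": 0,"wy": 0,"wz": 0},
    {"tx": -3,"ty": 0,"tz": -1,"wx": 0,"wy": 0,"wz": 0},
    {"tx": -3,"ty": 0,"tz": 0,"wx": 0,"wy": 0,"wz": 0},
    {"tx": -3,"ty": 0,"tz": 0,"wx": 0,"wy": 0,"wz": 0},
    {"tx": -3,"ty": 0,"tz": 0,"wx": 0,"wy": 0,"wz": 0},
    {"tx": -1,"ty": 0,"tz": 0,"wx": 0,"wy": 0,"wz": 0},
    {"tx": 0,"ty": 0,"tz": 0,"wx": 0,"wy": 0,"wz": 0},
    {"tx": 0,"ty": 0,"tz": 0,"wx": 0,"wy": 0,"wz": 0},
    {"tx": 0,"ty": 0,"tz": 0,"wx": 0,"wy": 0,"wz": 0},
  ],
)

```text
time_s: 20.93
ee_pos: [372.3, 221.0, 207.1]
ee_rot: [-180.0, -0.1, 10.4]
force: [-0.1, -0.2, -0.4]
gripper_width: 0.8
gripper_force: 0.0
```

```bash
python3 - <<'E'
from workcell import env, grab_frame
import cv2,numpy as np
from h import *
f=grab_frame('wrist');im=f['color'];hsv=cv2.cvtColor(im,cv2.COLOR_RGB2HSV)
s=env.state();print(s['time_s'],s['ee_pos'],s['ee_rot'],s['force'])
w=(hsv[:,:,2]>140)&(hsv[:,:,1]<155)&(hsv[:,:,1]>60)&(hsv[:,:,0]>15);w[230:]=0;w[:,:200]=0;w[:,440:]=0
P=np.array([446.9,234.4]);a=np.radians(10.35);R=np.array([[np.cos(a),np.sin(a)],[-np.sin(a),np.cos(a)]])
for c in blobs(w,800)[:2]:
    r=rectz(f,c,34);print('block',r,'near end',R@(r[:2]-P)-[r[2]/2,0])
cv2.imwrite('pics/w9.png',np.hstack([im[:260,180:460],grab_frame('top')['color'][100:360,150:460]])[:,:,::-1])
E
```

```text
20.9833 [372.31388706 220.91295599 206.92045778] [-1.79997477e+02 -5.74293962e-02  1.03384189e+01] [-0.74872557  0.08845843  0.00672728]
block [447.92 235.11 148.18  55.09  10.15] near end [-72.95903767   0.51519336]
```

View pics/w9.png

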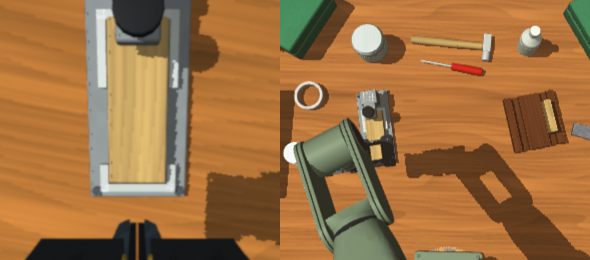

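The block is seated square within the walls, the head is back up, the short block is still in the rack, and the bystanders have not moved. Handing in.

```bash
python3 -c "
from workcell import env
print(env.job_done())"
```

```text
the job is handed in; nothing more can be done
None
```

The long block is seated flat and square in the press pocket and released, the plunger was pushed to its stop, held for about a second and sprang back up, and the job was handed in at about 21 s (no verdict came back).

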